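# Clamp the small canister's lid

## Robot

A 6-joint arm with a two-finger parallel gripper is mounted at the origin on the work surface. World frame = base frame: x ahead of the robot, y to its left, z up, the work surface at z = 0. Lengths are in m, angles in rad, forces in N, time in s.
With the tool pointing down it reaches from about 0.325 to 0.9 m from the base axis. Payload 6.1 kg.
Tool frame: the origin (TCP) lies at the very end of the fingers, on their centre line; the grasp point (between the pads) lies 19 mm behind it; z points along the fingers, y is the line along which they close (so a half turn about z gives the same grasp; the last joint's range is limited). The gripper opens to 85 mm and grips with 20 to 120 N. Pads are 22 mm wide; open, the fingers measure 114 mm over their backs; the gripper's body (76 mm by 85 mm) begins 54 mm behind the grasp point. The pads swing forward as they close: fully open they stand 13 mm farther back than shut.
Start: joints at [1.019, 0.22, 1.526, -0, 1.395, -0.126], TCP at [0.258, 0.569, 0.231] pointing down, gripper open.
Joint ranges: [-2.98, 2.98], [-0.91, 2.08], [0.09, 2.57], [-1.24, 4.39], [0.2, 2.65], [-2.68, 2.68]. Speed limits (rad/s): [2.57, 2.57, 3.01, 3.14, 3.14, 3.14].

## Interface

Orientations are given as a unit quaternion [w, x, y, z].
In Python, from bench import bot, viewer, ticket gives the robot as it stands (bot), with the cameras (viewer) and the job (ticket).
- The arm moves only by the tool shift_gripper, called by a JSON object that holds its "api" and its "payload", one argument or row to a line. Schema: {"type":"object","properties":{"motion":{"type":"array","items":{"type":"array","items":{"type":"array","items":{"type":"number"},"minItems":5,"maxItems":5},"minItems":1,"maxItems":10},"minItems":1,"maxItems":1},"clamp_n":{"type":"number"},"only":{"type":"string"},"quiet":{"type":"boolean"},"lines":{"type":"string"}},"required":["motion"],"additionalProperties":false}. motion is a list that holds a single list of rows (three levels of brackets), with 1 to 10 rows, each of 5 numbers: the opening from 0.0 (shut) to 1.0 (fully open), then dx, dy, dz in m, then a turn about the tool's z in rad; each row is the pose to reach, as a shift and turn from the pose commanded when the call began, along the tool's axes at that moment; what a row does not reach only later rows make up. A row lasts 1/8 s, in which the tool goes at most 0.0625 m and 0.188 rad, less where a joint would pass 70% of its speed; a pose out of reach is approached as far as the arm can. The fingers move at their own pace and stop on an object; clamp_n is the grip in N (left out, the last holds). Time passes only in rows, so rows that do not move let the fingers close. The tool returns the time, the measured TCP pose, the force, the opening and the grip force at its end. only (a regular expression) keeps the lines of the reply that match it, lines (a string "A,B") keeps lines A to B, and quiet returns only ok. Input that does not fit is refused with a message, and nothing moves.
- bot.get_state(): the state, without advancing time (a new reading comes with each control period).
- viewer.capture(name): name is "scene" or "top" or "wrist"; returns a dict with "color" (480x640x3 uint8, red, green, blue), "intrinsics" (3x3 intrinsics, pixels), "R" (3x3) and "t" (3): a world point X has camera coordinates R X + t. Camera axes: x right, y down, z forward; pixel columns grow to the right and rows downward; lengths in m; the calibration is good to about 2 mm. A picture is of the moment at which its call begins. There is no depth.
- ticket.hand_in(): hands the job in; it is judged then, once.
The state is a dict: "clock": time; "q": joint angles; "joint_velocities": joint speeds; "joint_torque": joint torques, N m; "position": TCP position; "ee_rot": TCP orientation; "ft_force": force on the tool from outside, world axes, zero at the start; "wrist_torque": the same for the moment, N m; "width": opening from 0.0 (shut) to 1.0 (fully open); "grasp_force": force on a finger pad.
Only numpy, scipy, OpenCV 4.12 (cv2) and the standard library are available. Lean on these libraries where they do the work, as an engineer would, in place of code of your own. Each camera call takes 0.05 s, during which the arm holds its last target. There are 200 camera calls.

## Task

Of the three white canisters in a row on the kitchen counter, the smallest one has just been filled: its lid is on but its wire bail still hangs open. Swing that bail up over the lid and past the top, so that it snaps home and clamps the lid shut, then let go. Leave the two bigger canisters and their bails alone.

Things in the scene. Friction and masses are not known exactly. Their poses are not given: they have to be found in the camera images.
- small_hinge (a point): Smallest of three white clip-top canisters, which stand fixed in a row (any order, centres 190 mm or more apart). Body 100 mm across, 95 high. This point: on its axis, mid hinge, 115 mm above the counter; frame fixed: z up, y along the hinge, x to the side where the bail hangs open. Domed lid, 88 mm across, with steel catch reaches 56 mm above this point (59 while unclamped).
- small_tab (a point): Grip point on the bail's thumb tab. The bail is a 6 mm wire arch: legs 48 mm either side of the hinge centre, cross wire 60 mm from the axis. From its middle a flat steel tab, 20 mm wide (y), 6 thick, sticks out radially to 98 mm; this point is on it, 88 mm from the axis. Pinch it from above by its edges, fingers closing along y (30 mm free beside each); it may pivot in the pads.
- small_bail (a joint): Bail angle q, rad, about the hinge's y: 0 = home, clamped; 0.35 = upright, dead centre; 1.6 = open stop. From small_hinge the tab point is at x = 88 sin(q - 0.35), z = 88 cos(q - 0.35) mm. Starts at 1.3 to 1.55, kept by friction. Closing it squeezes the gasket (about 3 N at the tab); some 0.15 past dead centre it snaps to 0 and stays, short of it it springs back.
- mid: Middle canister, bystander, fixed: body 116 mm across, 125 high, hinge at 145 mm, bail 10 % larger and hanging open too, its tab reaching 104 mm from the hinge axis, towards this body's +x. Origin: centre of its underside; z up, y along its hinge.
- tall: Tallest canister, bystander, fixed: body 132 mm across, 160 high, hinge at 180 mm, bail 20 % larger, already clamped, topping out 285 mm above the counter, leaning to this body's -x. Origin: centre of its underside; z up, y along its hinge.

How it is judged:
By the outcome, as a careful person would: the job done as asked, in the order asked, and still so for the second after the job is handed in, with the robot touching nothing.
It also fails if it takes over 38 s, if anything falls off the work surface, if the arm or the gripper's body presses on something with over 40 N, if the wrist force passes 120 N, or if a joint passes its speed limit or range.

## Working session

There is one attempt and no reset: what is moved stays moved. The work goes in short steps, Python scripts to look and compute and a tool call to move; the robot and the scene stay as the last step left them, time stands still between calls to the robot, and variables do not carry over. Pictures are saved under pics/ and viewed, at most 10 in all, crops included, and the job is handed in when it is done.

```bash
ls; mkdir -p pics
```

Run:
```python
from bench import bot, viewer, ticket
import cv2,numpy as np
s=bot.get_state(); print(s["clock"],s["position"],s["ee_rot"],s["width"])
for n in ["scene","top"]:
    c=viewer.capture(n); cv2.imwrite(f"pics/{n}0.png",c["color"][:,:,::-1]); np.savez(f"pics/{n}0.npz",**c)
    print(n,c["intrinsics"].tolist(),c["R"].round(3).tolist(),c["t"].round(3))
```

```text
bench.py
pics
0.0 [0.25782809 0.56865562 0.23018964] [-3.32488439e-04  2.11294803e-01  9.77421874e-01 -9.35726916e-04] 1.0001694867240831
scene [[480.2109105327546, 0.0, 327.6514920916466], [0.0, 480.2109105327546, 247.46362764830658], [0.0, 0.0, 1.0]] [[0.626, 0.78, -0.015], [0.529, -0.438, -0.726], [-0.573, 0.447, -0.687]] [-0.296 -0.148  1.309]
top [[620.0785613314785, 0.0, 325.7127251564876], [0.0, 620.0785613314785, 240.32769342219845], [0.0, 0.0, 1.0]] [[0.001, -1.0, 0.028], [-0.99, -0.005, -0.142], [0.142, -0.028, -0.99]] [-0.024  0.501  1.237]
```

View pics/scene0.png

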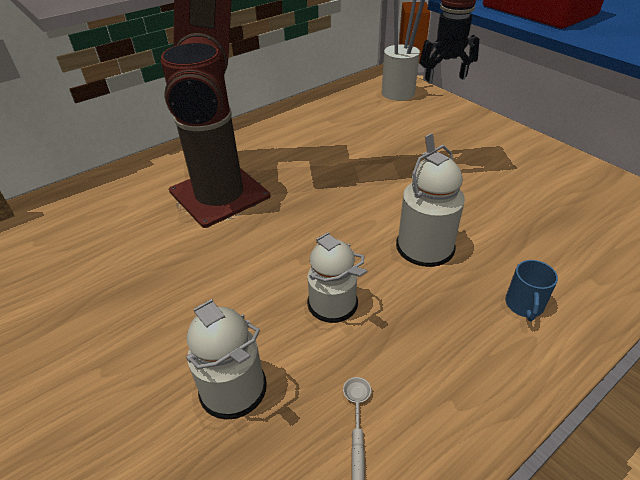

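View pics/top0.png

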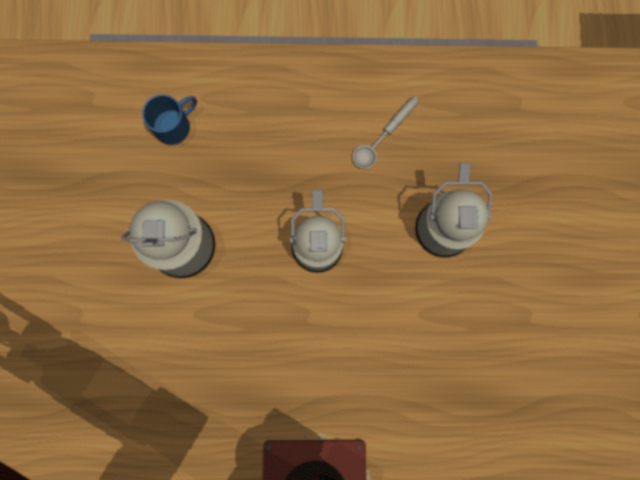

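The smallest canister is the middle one: in top its lid is near (318,240) and its tab near (318,200), and in scene the tab is near (357,271). Next I'll enlarge both views for precise points.

Run:
```python
import cv2,numpy as np
a=cv2.imread("pics/top0.png")[180:280,270:370]; b=cv2.imread("pics/scene0.png")[228:328,285:385]
cv2.imwrite("pics/crop.png",np.hstack([cv2.resize(i,(400,400),interpolation=0) for i in (a,b)]))
```

```text
(no output)
```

View pics/crop.png

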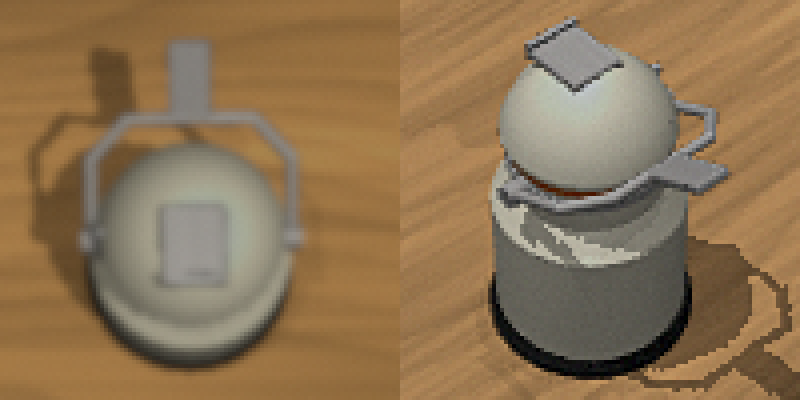

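The left crop is top: the tab end is at (317.4,190) and the hinge pivots at (291.5,240) and (343.5,239.3). The right crop is scene: the tab end is near (363.5,273.5) and the pivots near (312,275.5) and (349,245).

Create h.py:
```python
import numpy as np,cv2
def load(n): return dict(np.load(n))
def ray(c,p):
    d=c["R"].T@np.linalg.inv(c["intrinsics"])@[p[0],p[1],1]; return -c["R"].T@c["t"],d
def plane(c,p,z):
    o,d=ray(c,p); return o+d*(z-o[2])/d[2]
def tri(c1,p1,c2,p2):
    P=[c["intrinsics"]@np.c_[c["R"],c["t"]] for c in (c1,c2)]
    X=cv2.triangulatePoints(*P,np.array(p1,float),np.array(p2,float)).ravel(); return X[:3]/X[3]
```

Run:
```python
from h import *
from bench import bot, viewer, ticket
from scipy.spatial.transform import Rotation as Rn
t,s=load("pics/top0.npz"),load("pics/scene0.npz")
A,B=plane(t,(291.5,240.3),.115),plane(t,(343.7,239.5),.115)
print("pivots",A,B,np.linalg.norm(A-B),"tri",tri(t,(291.5,240.3),s,(312,275.5)),tri(t,(343.7,239.5),s,(349,245)))
H=(A+B)/2; y=(A-B)/np.linalg.norm(A-B); x=np.array([y[1],-y[0],0])
E=tri(t,(317.4,190),s,(363.5,273.5)); print("H",H,"x",x,"yaw",np.arctan2(x[1],x[0]))
d=E-H; print("tab end",E,"in hinge frame",d@x,d@y,d[2],"r",np.hypot(d@x,d[2]),"q",.35+np.arctan2(d@x,d[2]))
# from top only: angle so radius .098
for q in np.arange(1.2,1.61,.1):
    X=H+.098*(np.sin(q-.35)*x+np.cos(q-.35)*np.array([0,0,1]))
    print(round(q,2),*[(c["intrinsics"]@(c["R"]@X+c["t"])/(c["R"]@X+c["t"])[2])[:2].round(1) for c in (t,s)])
w,*v=bot.get_state()["ee_rot"]; print(Rn.from_quat([*v,w]).as_matrix().round(3))
```

```text
pivots [0.48975354 0.04562399 0.115     ] [ 0.49181659 -0.05478848  0.115     ] 0.10043366917733364 tri [0.48135352 0.01941277 0.06968405] [ 0.50087545 -0.02911651  0.183359  ]
H [ 0.49078506 -0.00458225  0.115     ] x [0.999789   0.02054146 0.        ] yaw 0.020542902706465107
tab end [ 0.58026586 -0.00240577  0.15591237] in hinge frame 0.08950662058951217 0.0003379466646334068 0.04091236746101032 r 0.0984137030124343 q 1.4920639960045694
1.2 [317.5 195.2] [356.8 259.7]
1.3 [317.3 192.9] [359.  264.5]
1.4 [317.2 191.1] [360.8 269.3]
1.5 [317.1 189.8] [362.3 274. ]
1.6 [317. 189.] [363.5 278.6]
[[-0.911  0.413 -0.001]
 [ 0.413  0.911 -0.001]
 [ 0.    -0.002 -1.   ]]
```

Triangulated tab end: 98.4 mm from the hinge, expected 98 mm, so the bail sits at q≈1.49. The hinge is at about (0.491,-0.005,0.115), with x nearly along world x. Now I'll rise, then cross above the tall canister.

{"api": "shift_gripper", "payload": {
  "motion": [
    [[1,0,0,-0.06,0],[1,0,0,-0.12,0],[1,0,0,-0.15,0],[0.6,-0.05,-0.037,-0.15,-0.1],[0.6,-0.1,-0.075,-0.15,-0.2],[0.6,-0.15,-0.112,-0.15,-0.3],[0.6,-0.2,-0.15,-0.15,-0.4],[0.6,-0.25,-0.187,-0.15,-0.446],[0.6,-0.3,-0.225,-0.15,-0.446],[0.6,-0.35,-0.262,-0.15,-0.446]]
  ],
  "clamp_n": 30
}}

```text
clock: 1.35
position: [0.4691, 0.1841, 0.381]
ee_rot: [-0.0, -0.01, 1.0, 0.0]
ft_force: [-0.1, 1.3, 0.1]
width: 0.604
grasp_force: 0.0
```

Run:
```python
from h import *
t,s=load("pics/top0.npz"),load("pics/scene0.npz")
print(tri(t,(291.5,240.3),s,(349,245)),tri(t,(343.7,239.5),s,(312,275.5)))
```

```text
[0.48745753 0.04524217 0.13142938] [ 0.49247964 -0.05413244  0.11375622]
```

{"api": "shift_gripper", "payload": {
  "motion": [
    [[0.6,-0.03,-0.055,0,0],[0.6,-0.06,-0.11,0,0],[0.6,-0.09,-0.165,0.02,0],[0.6,-0.098,-0.187,0.06,0],[0.6,-0.098,-0.187,0.11,0],[0.6,-0.098,-0.187,0.15,0],[0.6,-0.098,-0.187,0.17,0],[0.6,-0.098,-0.187,0.17,0]]
  ]
}}

```text
clock: 2.35
position: [0.5696, 0.0012, 0.21]
ee_rot: [-0.001, -0.01, 1.0, 0.0]
ft_force: [-0.1, 0.2, 0.4]
width: 0.599
grasp_force: 0.0
```

Run:
```python
from bench import bot, viewer, ticket
import cv2,numpy as np
print(bot.get_state()["position"])
c=viewer.capture("wrist"); d=viewer.capture("scene")
for n,k in (("w",c),("s1",d)): np.savez(f"pics/{n}.npz",**k)
cv2.imwrite("pics/ws.png",np.hstack([cv2.resize(c["color"],(400,300)),cv2.resize(d["color"][170:320,250:450],(400,300))])[:,:,::-1])
```

```text
[0.56955278 0.00124285 0.20998364]
```

View pics/ws.png

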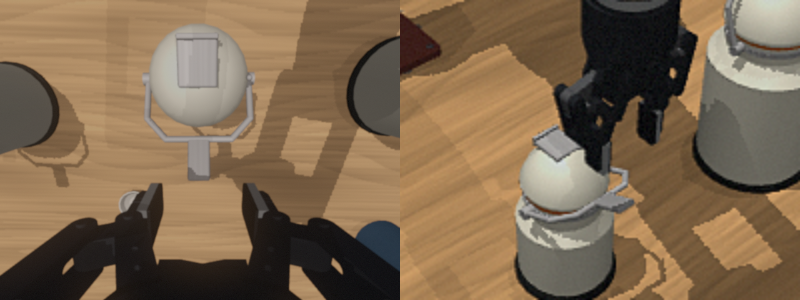

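The wrist view on the left shows the tab end at full-scale pixel (317,283) and the pivots at (235,125) and (401,125). The scene view on the right shows the fingers just above the tab. I'll cross-check using the wrist calibration.

Run:
```python
from h import *
w=load("pics/w.npz"); t=load("pics/top0.npz")
A,B=plane(w,(235,125),.115),plane(w,(401,125),.115)
print(A,B,np.linalg.norm(A-B)); print(plane(w,(317,287),.156), tri(w,(317,287),t,(317.4,190)))
```

```text
[ 0.49480614 -0.05381716  0.115     ] [0.49285323 0.04643703 0.115     ] 0.10027320607340857
[ 0.58204968 -0.00235742  0.156     ] [ 0.57653602 -0.00283763  0.16941097]
```

The views agree within 3 mm: hinge at about (0.492,-0.004), tab end x≈0.581, tab y≈-0.003. Descend and grip lightly so the tab can pivot.

{"api": "shift_gripper", "payload": {
  "motion": [
    [[0.6,-0.002,-0.004,0.03,0],[0.6,-0.002,-0.004,0.06,0],[0.6,-0.002,-0.004,0.077,0],[0.6,-0.002,-0.004,0.077,0],[0.0,-0.002,-0.004,0.077,0],[0.0,-0.002,-0.004,0.077,0],[0,-0.002,-0.004,0.077,0],[0,-0.002,-0.004,0.077,0],[0,-0.002,-0.004,0.077,0]]
  ],
  "clamp_n": 30
}}

```text
clock: 3.58
position: [0.5739, -0.0021, 0.1358]
ee_rot: [0.002, -0.01, 1.0, 0.0]
ft_force: [2.6, 4.5, 2.5]
width: 0.223
grasp_force: 30.0
```

Run:
```python
from bench import bot, viewer, ticket
import numpy as np
p=bot.get_state()["position"]; print(p)
# arc of the tab point, hinge (.492,.115), r .088, shifts in tool axes (dx ~ -world x, dz ~ -world z)
for q in np.arange(1.49,-.06,-.125):
    a=q-.35; b=1.49-.35; dX=.088*(np.sin(a)-np.sin(b)); dZ=.088*(np.cos(a)-np.cos(b)); print(round(q,3),round(-dX,3),round(-dZ,3))
```

```text
[ 0.57394687 -0.00212837  0.13579186]
1.49 -0.0 -0.0
1.365 0.005 -0.01
1.24 0.012 -0.019
1.115 0.019 -0.027
0.99 0.027 -0.034
0.865 0.037 -0.04
0.74 0.047 -0.045
0.615 0.057 -0.048
0.49 0.068 -0.05
0.365 0.079 -0.051
0.24 0.09 -0.051
0.115 0.1 -0.049
-0.01 0.111 -0.046
```

Gripped at width 0.22 (about 19–20 mm). Now I'll swing the first part of the arc slowly.

{"api": "shift_gripper", "payload": {
  "motion": [
    [[0,0.005,0,-0.010,0],[0,0.012,0,-0.019,0],[0,0.019,0,-0.027,0],[0,0.027,0,-0.034,0],[0,0.032,0,-0.037,0],[0,0.037,0,-0.040,0],[0,0.037,0,-0.040,0]]
  ]
}}

```text
clock: 4.45
position: [0.5351, -0.0033, 0.1744]
ee_rot: [-0.0, -0.01, 1.0, 0.0]
ft_force: [1.3, 5.3, -2.6]
width: 0.226
grasp_force: 31.0
```

{"api": "shift_gripper", "payload": {
  "motion": [
    [[0,0.010,0,-0.005,0],[0,0.020,0,-0.008,0],[0,0.031,0,-0.010,0],[0,0.042,0,-0.011,0],[0,0.053,0,-0.011,0],[0,0.063,0,-0.009,0],[0,0.068,0,-0.008,0],[0,0.072,0,-0.006,0],[0,0.072,0,-0.006,0]]
  ]
}}

```text
clock: 5.58
position: [0.4639, -0.0052, 0.1816]
ee_rot: [0.001, -0.01, 1.0, -0.0]
ft_force: [0.4, 5.0, 5.3]
width: 0.224
grasp_force: 31.3
```

Run:
```python
from bench import bot, viewer, ticket
import cv2
d=viewer.capture("scene"); cv2.imwrite("pics/s2.png",cv2.resize(d["color"][170:320,250:450],(800,600))[:,:,::-1])
```

```text
(no output)
```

View pics/s2.png

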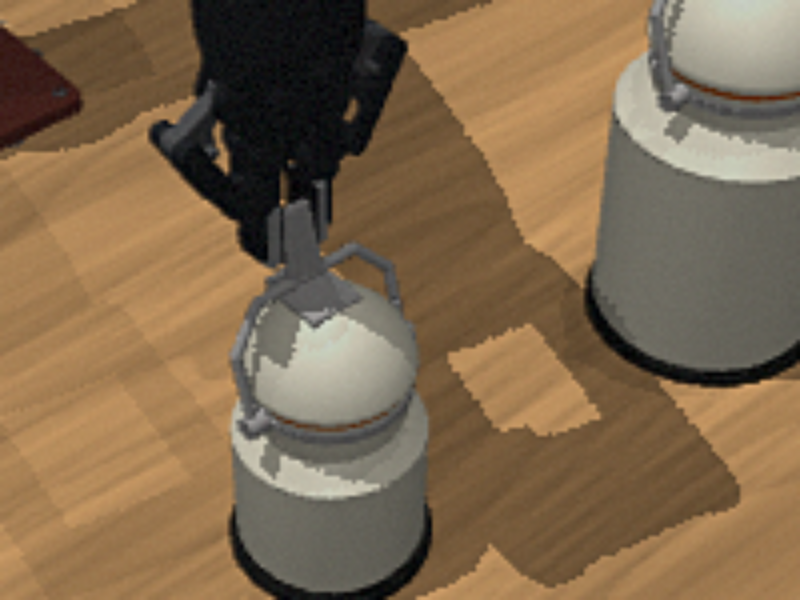

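The bail now leans to the robot side, past dead centre: tab x is 28 mm behind the hinge, so q≈0.03. Release and rise.

{"api": "shift_gripper", "payload": {
  "motion": [
    [[0.6,0,0,0,0],[0.6,0,0,0,0],[0.6,0,0,0,0],[0.6,0,0,-0.03,0],[0.6,0,0,-0.08,0],[0.6,0,0,-0.14,0],[0.6,0,0,-0.18,0],[0.6,0,0,-0.18,0]]
  ]
}}

```text
clock: 6.62
position: [0.4651, -0.0056, 0.3644]
ee_rot: [0.003, -0.01, 1.0, -0.001]
ft_force: [-0.2, 0.8, -0.8]
width: 0.594
grasp_force: 0.0
```

Run:
```python
from bench import bot, viewer, ticket
import cv2,numpy as np
d=viewer.capture("scene");c=viewer.capture("wrist"); np.savez("pics/w3.npz",**c)
cv2.imwrite("pics/s3.png",np.hstack([cv2.resize(c["color"],(400,300)),cv2.resize(d["color"][170:320,250:450],(400,300))])[:,:,::-1])
```

```text
(no output)
```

View pics/s3.png

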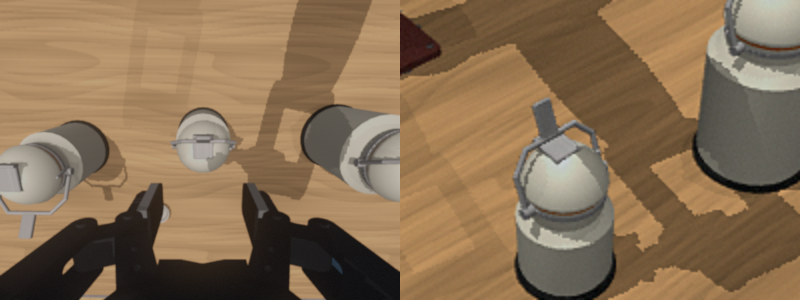

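The bail stays up and leans towards the robot with the gripper clear. The tab end is at scene pixel (321,221), which I'll compare with the q=0 prediction.

Run:
```python
from h import *
from bench import bot, viewer, ticket
s=load("pics/s1.npz")
for q in (0,.1,.2,.35):
    X=np.array([.492+.098*np.sin(q-.35),-.0045,.115+.098*np.cos(q-.35)]); p=s["intrinsics"]@(s["R"]@X+s["t"]); print(q,(p[:2]/p[2]).round(1))
st=bot.get_state(); print(st["clock"],abs(st["joint_velocities"]).max())
```

```text
0 [319.4 219. ]
0.1 [322.4 220.3]
0.2 [325.6 222.1]
0.35 [330.6 225.6]
6.725 0.03703378085377126
```

The match is q≈0–0.08 within pixel error, and the bail holds by itself, so it has snapped home.

```bash
python3 -c "
from bench import bot, viewer, ticket
print(ticket.hand_in())"
```

```text
the job is handed in; nothing more can be done
None
```

The smallest canister's bail is swung over the lid and past the top, and after release it stayed home, clamping the lid; the two bigger canisters were never touched, and the job was handed in at about 6.7 s.

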